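Park the saucer in its bay through the narrow gap

ROBOT

A 6-joint arm with a two-finger parallel gripper is mounted at the origin on the work surface. World frame = base frame: x ahead of the robot, y to its left, z up, the work surface at z = 0. Lengths are in mm, angles in rad, forces in N, time in s.
With the tool pointing down it reaches from about 350 to 775 mm from the base axis. Payload 7.3 kg.
Tool frame: the origin (TCP) lies on the centre line of the jaws, within the pads' length; the fingertips stand 11 mm ahead of it and the grasp point (between the pads) lies 8 mm behind it; z points along the fingers, y is the line along which they close (so a half turn about z gives the same grasp; the last joint's range is limited). The gripper opens to 92 mm and grips with 3 to 60 N. Pads are 19 mm wide; open, the fingers measure 130 mm over their backs; the gripper's body (75 mm by 190 mm) begins 47 mm behind the grasp point.
Start: joints at [-1.358, 0.342, 1.524, -0, 1.275, -0.146], TCP at [184.377, -491.578, 237.741] pointing down, gripper open.
Joint ranges: [-2.53, 2.53], [-0.77, 2.02], [0.04, 2.7], [-1, 4.14], [0.28, 2.66], [-3.11, 3.11]. Speed limits (rad/s): [2.57, 2.57, 3.14, 3.14, 3.14, 3.14].

INTERFACE

Orientations are given as [roll, pitch, yaw] about the fixed x, y, z axes, in that order (R = Rz(yaw) Ry(pitch) Rx(roll)).
In Python, from plant import bot gives the robot as it stands.
- The arm moves only by the tool step_arm, never from a script. Its argument "deltas" is a list of rows, each a list of 5 numbers: the opening, from 0 (shut) to 1 (fully open), then the shift along the tool's x, y, z each as a share of 0.5 m, from -1 to 1, then the turn about the tool's z as a share of pi/2 rad, from -1 to 1. In form: [[claw, x, y, z, turn], ...]. A call has 1 to 8 rows; each row shifts and turns the commanded pose from where the row before left it, along the tool's axes as they then stand; what a row does not reach is not made up. A row lasts 1/10 s, in which the tool goes at most 50 mm and 8.59 degrees, less where a joint would pass 70% of its speed; a pose out of reach is approached as far as the arm can. A call with a number of a shift or a turn outside -1 to 1 is refused whole. A call with a gripper value outside its range is refused whole. The fingers move at their own pace and stop on an object; the grip force is fixed at half the most. Time passes only in rows, so rows that do not move let the fingers close. It gives the time, the measured TCP pose, the force, the opening and the grip force at its end, in the units of the state.
- bot.get_obs(): the state, without advancing time (a new reading comes with each control period).
- bot.capture(name): name is "side" or "top" or "wrist"; returns (picture, depth): 480x640x3 uint8, red, green, blue; 480x640 float32, mm along the optical axis (not along the pixel's ray), 0 where there is no reading.
- bot.camera_params(name): a dict with "fov_y" (degrees; the focal length in pixels is half the picture's height over the tangent of half this angle, whatever the lens; pixels are square), "cx", "cy" (the principal point, pixels), "rvec" (rotation vector, rad) and "tvec" (3), from world to camera coordinates, as OpenCV has them. Camera axes: x right, y down, z forward; pixel columns grow to the right and rows downward; lengths in mm; the calibration is good to about 2 mm. The wrist camera is an equidistant fisheye: a pixel r from the principal point sees the ray r / f radians off the axis. A picture is of the moment at which its call begins: read the wrist's pose just before it. camera_params takes no time and is no camera call; for the wrist camera it gives the pose at the moment of the call.
- bot.close_job(): hands the job in; it is judged then, once.
The state is a dict: "time": time; "joint_positions": joint angles; "dq": joint speeds; "tau": joint torques, N m; "tool_pos": TCP position; "tcp_rot": TCP orientation; "contact_force": force on the tool from outside, world axes, zero at the start; "moment": the same for the moment, N m; "grip_width": finger opening in mm; "finger_force": force on a finger pad.
Only numpy, scipy, OpenCV 4.12 (cv2) and the standard library are available. Lean on these libraries where they do the work, as an engineer would, in place of code of your own. Each camera call takes 0.05 s, during which the arm holds its last target. There are 200 camera calls.

TASK

Put the saucer away: with the fingertips, slide it along the shelf, in through the narrow gap between the two birch posts and on until it rests against the back rail of its bay. It must stay flat on the shelf the whole way, never lifted or tipped, and the other things on the shelf must be left where they are. Then take the hand away.

Things in the scene. Friction and masses are not known exactly. Their poses are not given: they have to be found in the camera images.
- saucer: round ceramic saucer with upright rim, 118 mm across, 22 mm high, 0.2 kg, loose on the liner (liner top z = 0.004). Origin: centre of underside, z up. Foot 92 mm across, flaring to 118 mm at 10 mm height, then upright to the rim. Open on top: wall 5 mm, inner floor 5 mm above the origin, upper half of the hollow 108 mm across, so shut fingertips can also push its rim from inside
- bay: fixed birch saucer bay, open at top and front. Origin: at liner height, midway between its two round posts (36 mm diameter, 40 mm high, centred at y = +80 and -80 mm: gap 124 mm). x axis: the way in, from gap to back rail; z up. Behind the posts: side rails 30 mm high, 12 thick, inner faces at y = +70 and -70 mm, from x = 22 to 158 mm, and the back rail
- bay_back (a point): middle of the front face of the bay's back rail (30 mm high), at liner height, 150 mm from the bay origin along its x; the saucer rests against the rail with its origin 59 mm before this point
- mate: bystander: grey enamel mate (gourd-shaped cup), 74 mm across, 80 mm high, open on top; origin: centre of underside
- bombilla: bystander: polished metal drinking straw lying on the liner, 200 mm long, 12 mm high; origin under its middle, x axis along it
- yerbera: bystander: clear acrylic canister with metal twist cap, 90 mm across, 164 mm high; origin: centre of underside
- sugar: bystander: white jar with metal lid, 66 mm across, 85 mm high; origin: centre of underside
- cup: bystander: small white cup, 66 mm across, 60 mm high; origin: centre of underside
- teaspoon: bystander: metal teaspoon lying on the liner, 140 mm long; origin under its middle, x axis along it
Things that resemble listed ones, but are neither listed nor needed, are in the scene too. Of the things that look like the saucer, take the one that is farthest from the robot's base at the start.

How it is judged:
By the outcome, as a careful person would: the job done as asked, in the order asked, and still so for the second after the job is handed in, with the robot touching nothing.
It also fails if it takes over 54 s, if anything falls off the work surface, if the arm or the gripper's body presses on something with over 40 N, if the wrist force passes 120 N, or if a joint passes its speed limit or range.

## Working session

There is one attempt and no reset: what is moved stays moved. The work goes in short steps, Python scripts to look and compute and a tool call to move; the robot and the scene stay as the last step left them, time stands still between calls to the robot, and variables do not carry over. Pictures are saved under pics/ and viewed, at most 10 in all, crops included, and the job is handed in when it is done.

Besides the shell and the picture viewer there is one more tool, called after "Request:" as a command line: name --pt "numbers of a row" for each row, then --argument value for the rest. step_arm: Moves the arm, as the interface text tells. Shift numbers are shares of 0.5 m and turn numbers shares of pi/2 rad, none past 1 either way. Its arguments: {"type":"object","properties":{"deltas":{"type":"array","items":{"type":"array","items":{"type":"number","minimum":-1,"maximum":1}}}},"required":["deltas"]}

```bash
mkdir -p pics; ls
cat > h.py <<'E'
import numpy as np, cv2
from plant import bot
def cam(n):
    p=bot.camera_params(n); f=240/np.tan(np.radians(p["fov_y"])/2)
    return p,f,cv2.Rodrigues(np.array(p["rvec"],float))[0],np.array(p["tvec"],float).ravel()
def pts(n,d):  # world points for whole depth image (pinhole)
    p,f,R,t=cam(n); v,u=np.mgrid[:480,:640]
    c=np.stack([(u-p["cx"])/f*d,(v-p["cy"])/f*d,d],-1)
    return (c-t)@R
def onplane(n,u,v,z):
    p,f,R,t=cam(n); r=np.array([(u-p["cx"])/f,(v-p["cy"])/f,1])@R; o=-R.T@t
    return o+r*(z-o[2])/r[2]
E
python3 - <<'E'
from h import *
for n in("top","side"):
    im,d=bot.capture(n); cv2.imwrite(f"pics/{n}.png",im[:,:,::-1]); np.savez(f"{n}.npz",im=im,d=d)
    p,f,R,t=cam(n); print(n,p,f,(-R.T@t).round())
print(bot.get_obs())
E
```

```text
pics
top {'fov_y': 42.8768841094565, 'cx': 320.8213280552456, 'cy': 234.13860344384392, 'rvec': array([ 2.10184298, -2.12960621,  0.18106023]), 'tvec': array([  52.43638268,  472.82555172, 1341.23620007])} 611.2003949978246 [ 215.   25. 1406.]
side {'fov_y': 56.443372559517435, 'cx': 312.5825711459556, 'cy': 239.94922099489295, 'rvec': array([ 0.72937255, -2.65390311,  1.03511837]), 'tvec': array([430.72884154, 198.32096355, 872.40850409])} 447.191599322054 [135. 601. 779.]
{'time': 0.1, 'joint_positions': array([-1.35801418e+00,  3.42625622e-01,  1.52490047e+00, -4.71769976e-06,
        1.27536746e+00, -1.45997360e-01]), 'dq': array([-0.00060322, -0.00130085, -0.00372122,  0.00054668,  0.00081801,
        0.0005813 ]), 'tau': array([ 2.56430882e-03, -4.32004738e+01, -2.44694620e+01,  7.19361333e-02,
        5.26263379e-02, -4.50610310e-05]), 'tool_pos': array([ 184.29464711, -491.23785037,  237.13600757]), 'tcp_rot': array([-3.14030494e+00, -1.84790424e-04,  3.58780765e-01]), 'contact_force': array([ 0.27368119,  1.08717814, -0.44411063]), 'moment': array([-0.00529262, -0.03612988,  0.02496076]), 'finger_force': 0.0, 'grip_width': 91.61589089132646}
```

View pics/top.png

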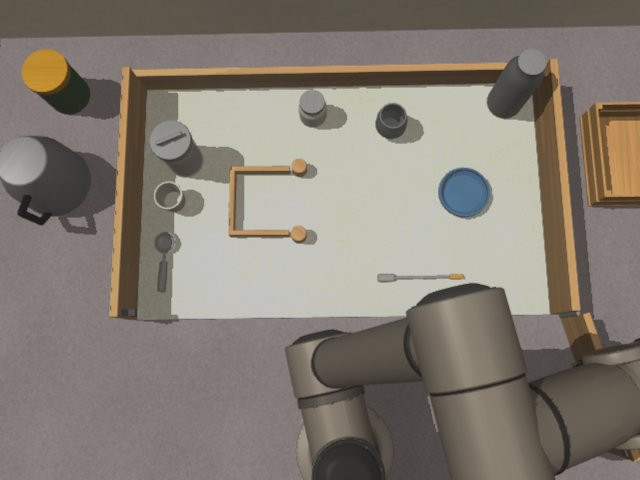

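View pics/side.png

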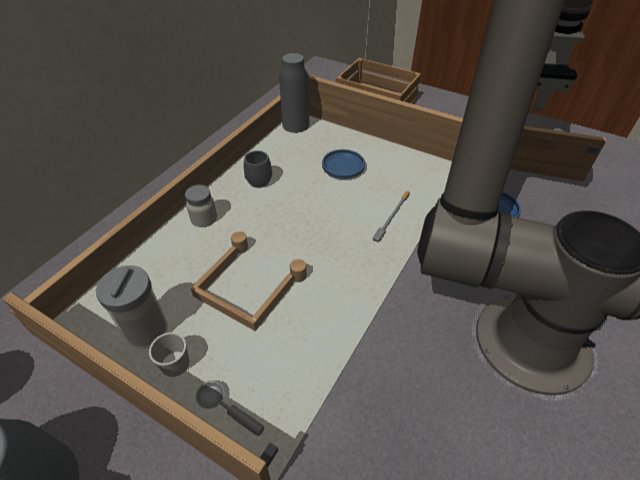

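Two saucer-like things show. A is the blue one on the liner, top (465,192) and side (343,164). B is the blue one mostly behind the arm, side (508,206). I'll measure both, along with the posts and rails.

```bash
python3 - <<'E'
from h import *
from scipy.optimize import least_squares
def circ(P,r=None):
    c0=P.mean(0)
    s=least_squares(lambda q:np.hypot(*(P-q[:2]).T)-q[2],[*c0,40],loss="soft_l1"); return s.x
for n in("top","side"):
    z=np.load(n+".npz"); im,d=z["im"],z["d"]; W=pts(n,d)
    hsv=cv2.cvtColor(im,cv2.COLOR_RGB2HSV)
    blue=cv2.inRange(hsv,(95,90,40),(125,255,255))
    k,l,st,ce=cv2.connectedComponentsWithStats(blue)
    for i in range(1,k):
        if st[i,4]<40: continue
        m=(l==i)&(d>0); P=W[m]
        zt=np.percentile(P[:,2],[5,50,97])
        hull=cv2.convexHull(np.argwhere(l==i)[:,::-1].astype(np.int32))[:,0]
        E=np.array([onplane(n,u,v,24) for u,v in hull])[:,:2]
        print(n,"blue",ce[i].round(),st[i],zt.round(1),"rim circ@z24",circ(E).round(1))
    tan=cv2.inRange(hsv,(8,90,70),(22,255,255))>0
    for name,h0,h1 in(("posttop",38,50),("rail",29,37.5)):
        m=tan&(d>0)&(W[...,2]>h0)&(W[...,2]<h1)&(W[...,0]>250)&(W[...,0]<760)
        k,l,st,ce=cv2.connectedComponentsWithStats(m.astype(np.uint8))
        for i in range(1,k):
            if st[i,4]>40:
                P=W[l==i]; r=cv2.minAreaRect(P[:,:2].astype(np.float32)); print(n,name,ce[i].round(),st[i,4],P.mean(0).round(1),r)
    for u,v in ([(425,277),(391,120),(312,105),(265,235),(400,250)] if n=="top" else [(239,238),(298,266),(508,206)]):
        print(n,(u,v),W[v,u].round(1))
E
python3 - <<'E'
import cv2
a=cv2.imread('pics/side.png')[120:240,300:540]; b=cv2.imread('pics/top.png')[140:260,210:350]
a=cv2.resize(a,None,fx=2.5,fy=2.5,interpolation=2); b=cv2.resize(b,(350,300),interpolation=2)
import numpy as np
b=np.pad(b,((0,0),(0,250),(0,0)))
cv2.imwrite('pics/crop.png',np.vstack([a,b]))
E
```

```text
top blue [465. 193.] [ 439  168   50   48 1744] [ 5.  10.8 28.3] rim circ@z24 [ 573.3 -286.6   57.6]
top posttop [591. 158.] 299 [ 643.6 -579.6   44.3] ((647.14990234375, -579.87451171875), (221.00820922851562, 18.995574951171875), 3.3950817584991455)
top posttop [541. 131.] 60 [ 711.3 -469.4   44.2] ((711.9251708984375, -468.73162841796875), (75.15426635742188, 5.163821220397949), 0.07268316298723221)
top posttop [138. 142.] 53 [701.2 472.7  43.8] ((700.6207885742188, 473.3010559082031), (5.1205735206604, 77.21330261230469), 89.49844360351562)
top posttop [549. 230.] 330 [ 476.  -469.5   44.2] ((479.61102294921875, -469.5440979003906), (380.2109375, 6.379095077514648), 0.29029569029808044)
top posttop [299. 166.] 161 [635.7  95.9  44.6] ((636.7142333984375, 96.16316223144531), (30.620651245117188, 32.93815994262695), 89.25828552246094)
top posttop [137. 175.] 46 [620.8 472.7  43.3] ((621.3382568359375, 472.9133605957031), (3.2178335189819336, 68.0645980834961), 88.90412902832031)
top posttop [298. 233.] 169 [476.3  97.7  44.3] ((476.40618896484375, 97.81513977050781), (32.5001182556
[... 2238 characters left out ...]
385.  81.] 104 [ 658.4 -734.1   33.4] ((663.4537353515625, -734.5624389648438), (161.8337860107422, 12.415331840515137), 0.09886596351861954)
side rail [389. 131.] 345 [ 527.6 -470.2   33.4] ((540.1905517578125, -471.0189514160156), (420.28656005859375, 12.946137428283691), 0.13847249746322632)
side rail [238. 291.] 964 [555.1 212.5  33.8] ((557.7586059570312, 183.20657348632812), (154.1016387939453, 181.11749267578125), 89.11614990234375)
side rail [206. 452.] 46 [405.2 489.9  33.3] ((406.2213134765625, 489.87841796875), (78.65238189697266, 0.706215500831604), 0.038686249405145645)
side (239, 238) [633.6 101.3  45. ]
side (298, 266) [477.  101.5  43.2]
side (508, 206) [ 142.8 -360.8    3.6]
```

View pics/crop.png

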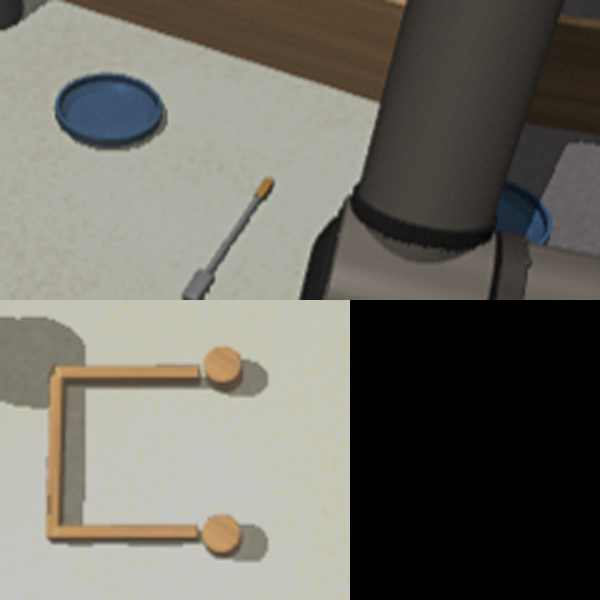

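The crop confirms A, at about (574,-284), 640 mm from the base; B is at about (150,-350), 380 mm. So A is the saucer, and the bay opens towards -y with its origin near (557,98). My plan is to put the shut fingertips in the hollow, with tool x along +y, and tow by the front rim from inside.

Request:
step_arm --pt "0 0 0 0 -0.094" --pt "0 0 0 0 -0.094" --pt "0 0 0 0 -0.094" --pt "0 0 0 0 -0.094" --pt "0 0 0 0 -0.094" --pt "0 0 0 0 -0.094" --pt "0 0 0 0 -0.094" --pt "0 0 0 0 -0.094"

```text
time: 0.9
tool_pos: [184.3, -491.3, 237.3]
tcp_rot: [-3.141, -0.001, 1.546]
contact_force: [0.6, 0.1, 0.3]
grip_width: 32.2
finger_force: 0.0
```

Request:
step_arm --pt "0 0.041 0.078 0 -0.014" --pt "0 0.041 0.078 0 0" --pt "0 0.041 0.078 0 0" --pt "0 0.041 0.078 0 0" --pt "0 0.041 0.078 0 0" --pt "0 0.041 0.078 0 0" --pt "0 0.041 0.078 0 0" --pt "0 0 0 0 0"

```text
time: 1.7
tool_pos: [462.8, -348.2, 237.0]
tcp_rot: [3.141, -0.001, 1.567]
contact_force: [-0.0, -0.2, -0.1]
grip_width: 0.5
finger_force: 0.0
```

Request:
step_arm --pt "0 0.042 0.074 -0.02 0" --pt "0 0.042 0.074 0.05 0" --pt "0 0.042 0.074 0.05 0" --pt "0 0 0 0.05 0" --pt "0 0 0 0.05 0" --pt "0 0 0 0 0" --pt "0 0 0 0 0"

```text
time: 2.4
tool_pos: [570.2, -289.8, 147.9]
tcp_rot: [-3.141, -0.0, 1.561]
contact_force: [0.2, -0.9, 0.3]
grip_width: 0.3
finger_force: 0.0
```

Run:
```python
from h import *
p=bot.camera_params("wrist"); im,d=bot.capture("wrist"); print(p, bot.get_obs()["tool_pos"])
cv2.imwrite("pics/w1.png",im[:,:,::-1]); np.savez("w1.npz",im=im,d=d,rvec=p["rvec"],tvec=p["tvec"])
```

```text
{'fov_y': 65.70646984690485, 'cx': 319.64698959671983, 'cy': 244.1633275098623, 'rvec': array([-2.88891043,  0.01345466,  0.00446722]), 'tvec': array([-572.06828591, -283.85529375,  231.854191  ])} [ 570.68009146 -290.19806503  148.96078954]
```

View pics/w1.png

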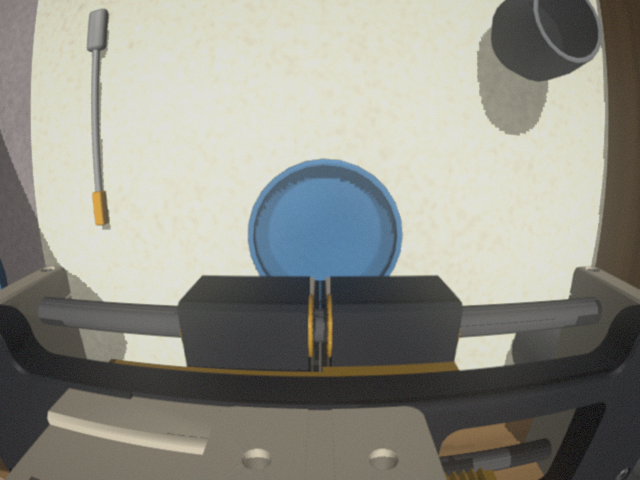

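The saucer rim spans about u 248–402 with its top at v 158; the shut fingers span u 180–462. I'll fit the rim and measure the width of the finger block.

```bash
cat >> h.py <<'E'
def wray(u,v,rv,tv):
    p=bot.camera_params("wrist"); f=240/np.tan(np.radians(p["fov_y"])/2)
    a=np.stack([np.asarray(u,float)-p["cx"],np.asarray(v,float)-p["cy"]],-1); r=np.hypot(a[...,0],a[...,1])+1e-9
    th=r/f; c=np.stack([a[...,0]/r*np.tan(th),a[...,1]/r*np.tan(th),np.ones_like(r)],-1)
    R=cv2.Rodrigues(np.array(rv,float))[0]; return c,R,np.array(tv,float).ravel()
def wpts(u,v,d,rv,tv):
    c,R,t=wray(u,v,rv,tv); return (c*np.asarray(d,float)[...,None]-t)@R
def wplane(u,v,z,rv,tv):
    c,R,t=wray(u,v,rv,tv); r=c@R; o=-R.T@t; return o+r*((z-o[2])/r[...,2])[...,None]
def circ(P,r=None):
    from scipy.optimize import least_squares
    c0=P.mean(0)
    if r: return least_squares(lambda q:np.hypot(*(P-q[:2]).T)-r,c0,loss="soft_l1").x
    return least_squares(lambda q:np.hypot(*(P-q[:2]).T)-q[2],[*c0,50],loss="soft_l1").x
E
python3 - <<'E'
from h import *
z=np.load("w1.npz"); im,d,rv,tv=z["im"],z["d"],z["rvec"],z["tvec"]
hsv=cv2.cvtColor(im,cv2.COLOR_RGB2HSV)
b=cv2.inRange(hsv,(95,90,40),(125,255,255)); b[:150]=0
k,l,st,ce=cv2.connectedComponentsWithStats(b); i=1+np.argmax(st[1:,4])
h=cv2.convexHull(np.argwhere(l==i)[:,::-1].astype(np.int32))[:,0]; h=h[h[:,1]<262]
P=wplane(h[:,0],h[:,1],24,rv,tv)[:,:2]; P2=wplane(h[:,0],h[:,1],26,rv,tv)[:,:2]
print(st[i],circ(P),circ(P2),circ(P2,59))
v,u=np.mgrid[:480,:640]; W=wpts(u,v,d,rv,tv); print("rim z",np.percentile(W[l==i][:,2],[5,50,98]))
for q in [(200,279),(250,279),(300,279),(340,279),(440,279),(220,320),(400,320),(312,330),(320,330),(190,350),(455,350),(120,375),(320,200),(150,150)]: print(q,W[q[1],q[0]].round(1),d[q[1],q[0]])
E
```

```text
[  249   160   153   142 13141] [ 573.29848026 -287.09641664   57.80617855] [ 573.27795496 -286.61741949   57.37857607] [ 573.34077548 -288.66359666]
rim z [ 7.52430776  8.92358443 26.31513115]
(200, 279) [ 540.2 -252.8  210.1] 89.38758
(250, 279) [ 552.9 -253.1  209.2] 90.2513
(300, 279) [ 565.3 -253.1  209.1] 90.231155
(340, 279) [ 575.  -253.   209.6] 89.722374
(440, 279) [ 600.3 -253.5  209.7] 89.65715
(220, 320) [ 549.5 -255.8  226.8] 73.897354
(400, 320) [ 586.7 -256.3  226.2] 74.426384
(312, 330) [ 568.3 -261.8  219.2] 82.68752
(320, 330) [ 570.1 -261.4  219.9] 81.857346
(190, 350) [ 541.2 -264.1  225.8] 76.90587
(455, 350) [ 600.4 -265.1  225.2] 77.58197
(120, 375) [ 530.5 -262.8  239.7] 63.18941
(320, 200) [ 569.9 -260.7    9.1] 285.80115
(150, 150) [ 429.7 -215.3    5. ] 279.06937
```

Request:
step_arm --pt "0 0.006 0.006 0.04 0" --pt "0 0 0 0.04 0" --pt "0 0 0 0.04 0" --pt "0 0 0 0.04 0" --pt "0 0 0 0.04 0" --pt "0 0 0 0.02 0" --pt "0 0 0 0.02 0" --pt "0 0 0 0 0"

```text
time: 3.25
tool_pos: [573.4, -286.5, 27.5]
tcp_rot: [-3.141, -0.0, 1.562]
contact_force: [0.1, 0.3, 0.2]
grip_width: 0.6
finger_force: 0.0
```

Request:
step_arm --pt "0 0.02 0 0 0" --pt "0 0.02 0 0 0" --pt "0 0.02 0 0 0" --pt "0 0.014 0 0 0" --pt "0 0.014 0 0 0" --pt "0 0.014 0 0 0" --pt "0 0.014 0 0 0" --pt "0 0.014 0 0 0"

```text
time: 4.05
tool_pos: [574.4, -221.1, 27.9]
tcp_rot: [3.141, 0.001, 1.562]
contact_force: [-0.7, -1.1, 1.5]
grip_width: 0.5
finger_force: 0.9
```

```bash
cat > look.py <<'E'
from h import *
import sys
p=bot.camera_params("wrist"); im,d=bot.capture("wrist"); rv,tv=p["rvec"],p["tvec"]
cv2.imwrite(f"pics/{sys.argv[1]}.png",im[:,:,::-1]); np.savez(sys.argv[1]+".npz",im=im,d=d,rvec=rv,tvec=tv)
hsv=cv2.cvtColor(im,cv2.COLOR_RGB2HSV); b=cv2.inRange(hsv,(95,90,40),(125,255,255))
v,u=np.mgrid[:480,:640]; W=wpts(u,v,d,rv,tv)
m=(b>0)&(d>0)&(np.hypot(W[...,0]-bot.get_obs()["tool_pos"][0],W[...,1]-bot.get_obs()["tool_pos"][1])<140)
h=cv2.convexHull(np.argwhere(m)[:,::-1].astype(np.int32))[:,0]
P=wplane(h[:,0],h[:,1],26,rv,tv)[:,:2]; o=bot.get_obs()
P=P[P[:,1]>o["tool_pos"][1]-25]
print("wrist saucer",circ(P),circ(P,59),"rim z",np.percentile(W[m][:,2],[5,50,98]).round(1)); print(o["tool_pos"],o["contact_force"],o["tcp_rot"][2])
im,d=bot.capture("top"); W=pts("top",d); hsv=cv2.cvtColor(im,cv2.COLOR_RGB2HSV); b=cv2.inRange(hsv,(95,90,40),(125,255,255))
cv2.imwrite(f"pics/{sys.argv[1]}t.png",im[:,:,::-1])
tan=cv2.inRange(hsv,(8,90,70),(22,255,255))>0
t=tan&(W[...,2]>36)&(W[...,2]<52)&(abs(W[...,0]-557)<130)&(abs(W[...,1]-98)<40)
k,l,st,ce=cv2.connectedComponentsWithStats(t.astype(np.uint8))
print("top blue",(b>0).sum(),[(W[l==i].mean(0).round(1),st[i,4]) for i in range(1,k) if st[i,4]>40])
E
python3 look.py w2
```

```text
wrist saucer [-3.65128315e+00  1.24575331e+05  1.24781388e+05] [ 573.53919097 -147.18220528] rim z [24.3 25.4 26.6]
[ 574.24234565 -219.86416332   27.78263397] [-0.07789613 -0.44213929  0.3984535 ] 1.5624650522677004
top blue 2260 [(array([635.6,  96. ,  44.5]), np.int32(166))]
```

View pics/w2.png

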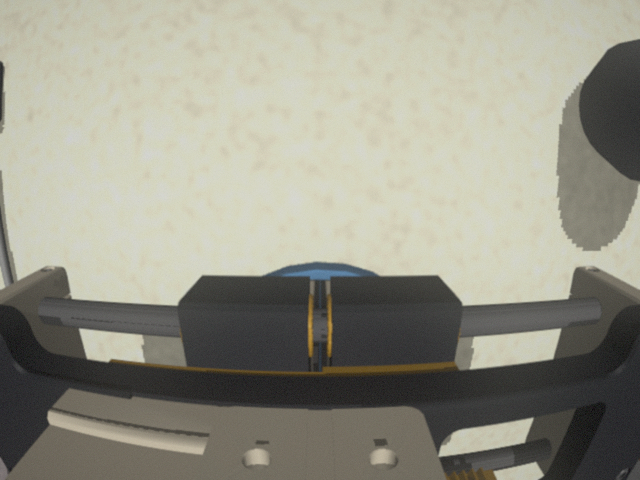

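Request:
step_arm --pt "0 0.02 -0.002 0 0" --pt "0 0.02 -0.002 0 0" --pt "0 0.02 -0.002 0 0" --pt "0 0.02 -0.002 0 0" --pt "0 0.02 -0.002 0 0" --pt "0 0.02 -0.002 0 0" --pt "0 0.02 -0.002 0 0" --pt "0 0.02 -0.002 0 0"

```text
time: 4.95
tool_pos: [566.8, -140.4, 27.7]
tcp_rot: [-3.142, 0.0, 1.562]
contact_force: [0.2, -0.5, 0.5]
grip_width: 0.4
finger_force: 0.4
```

Request:
step_arm --pt "0 0.02 -0.003 0 0" --pt "0 0.02 -0.003 0 0" --pt "0 0.02 -0.003 0 0" --pt "0 0.02 -0.003 0 0" --pt "0 0.02 -0.003 0 0" --pt "0 0.02 -0.003 0 0" --pt "0 0.02 -0.003 0 0" --pt "0 0.01 -0.002 0 0"

```text
time: 5.75
tool_pos: [555.9, -65.1, 27.7]
tcp_rot: [-3.141, -0.0, 1.563]
contact_force: [-0.5, -0.0, 0.7]
grip_width: 0.5
finger_force: 0.4
```

```bash
python3 look.py w3
python3 - <<'E'
from h import *
im,d=bot.capture("side"); cv2.imwrite("pics/s3.png",cv2.resize(im[150:330,150:390,::-1],None,fx=2.5,fy=2.5,interpolation=2))
W=pts("side",d); hsv=cv2.cvtColor(im,cv2.COLOR_RGB2HSV); b=(cv2.inRange(hsv,(95,90,40),(125,255,255))>0)&(W[...,0]>450)
h=cv2.convexHull(np.argwhere(b)[:,::-1].astype(np.int32))[:,0]
P=np.array([onplane("side",u,v,24) for u,v in h])[:,:2]; print("side",circ(P),circ(P,59),P.min(0),P.max(0))
E
```

```text
wrist saucer [ 556.04834589 -129.33966756   82.07449606] [ 556.09940153 -105.83911584] rim z [24.3 25.3 26.8]
[555.69677504 -64.72280761  27.6751116 ] [-0.2183816  -0.00867519  0.64526837] 1.5629373635122583
top blue 2270 [(array([635.7,  95.8,  44.4]), np.int32(168))]
side [554.16795842 -80.2324893   42.19259844] [562.57492289 -97.41535685] [ 506.96039752 -121.57834312] [608.61752518 -39.92899077]
```

View pics/s3.png

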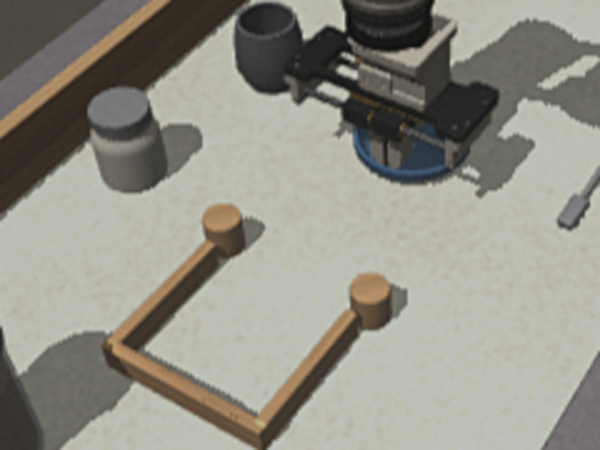

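View pics/w3.png

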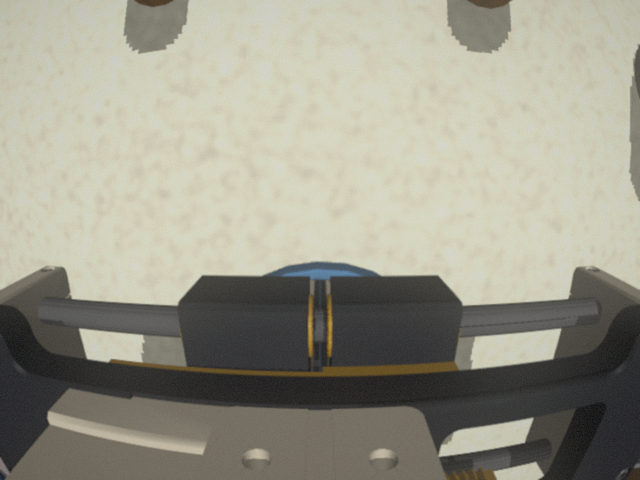

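Request:
step_arm --pt "0 0.02 0 0 0" --pt "0 0.02 0 0 0" --pt "0 0.02 0 0 0" --pt "0 0.02 0 0 0" --pt "0 0.02 0 0 0" --pt "0 0.02 0 0 0" --pt "0 0.01 0 0 0"

```text
time: 6.6
tool_pos: [556.6, 0.0, 27.7]
tcp_rot: [-3.141, -0.0, 1.563]
contact_force: [0.5, -0.8, 1.0]
grip_width: 0.6
finger_force: 0.5
```

```bash
python3 look.py w4
python3 - <<'E'
from h import *
z=np.load("w4.npz"); im,d,rv,tv=z["im"],z["d"],z["rvec"],z["tvec"]
v,u=np.mgrid[:480,:640]; W=wpts(u,v,d,rv,tv)
m=(d>0)&(abs(W[...,0]-557)<110)&(W[...,1]>60)&(W[...,1]<260)&(v<260)
for lo,hi in((39,48),(30,37)):
    k,l,st,ce=cv2.connectedComponentsWithStats((m&(W[...,2]>lo)&(W[...,2]<hi)).astype(np.uint8))
    for i in range(1,k):
        if st[i,4]>80:
            P=W[l==i]; h=cv2.convexHull(np.argwhere(l==i)[:,::-1].astype(np.int32))[:,0]
            Q=wplane(h[:,0],h[:,1],44 if lo>38 else 34,rv,tv)[:,:2]
            print(lo,st[i],P.mean(0).round(1),"circ18",circ(Q,18).round(1),circ(Q).round(1),Q.min(0).round(1),Q.max(0).round(1))
E
```

```text
wrist saucer [555.82515815 -55.12787011  73.00612355] [555.86532838 -40.84819401] rim z [24.3 25.4 26.8]
[5.56546250e+02 3.65960219e-01 2.77165833e+01] [ 0.1993688   1.1867227  -0.21083043] 1.5631455950329673
top blue 2283 [(array([635.3,  98. ,  44.2]), np.int32(144))]
39 [  81   44   79   87 5213] [479.9  96.9  43.2] circ18 [479.6  96.8] [479.6  96.8  17.9] [461.3  79.5] [497.7 114.3]
39 [ 484   46   78   88 5160] [635.3  94.9  43.1] circ18 [635.4  94.9] [635.4  94.9  17.8] [617.3  77.6] [653.6 112.3]
30 [ 127    0   30   42 1034] [483.1 127.8  33.1] circ18 [484.4 136.4] [483.8 127.4   9.8] [477.1 117.8] [490.6 137.9]
30 [ 488    0   29   43 1054] [632.9 126.5  33. ] circ18 [621.3 132.4] [632.2 126.    9.8] [625.5 116.2] [638.7 136.9]
30 [120  53  50  79 539] [491.3  92.2  33.6] circ18 [479.1  97.3] [479.9  96.9  17.3] [474.6  79.7] [497.6 111.1]
30 [475  54  47  80 550] [623.7  90.6  33.5] circ18 [636.   95.1] [635.   94.7  17.1] [618.   77.6] [639.5 109.9]
```

View pics/w4.png

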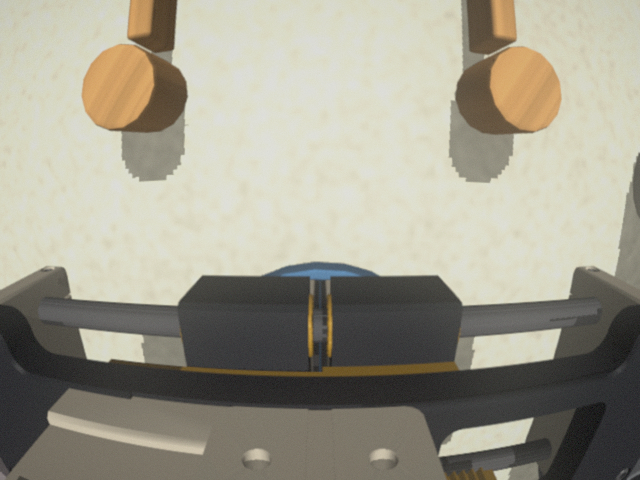

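The saucer is on the bay axis to within about 1 mm: centre x is 555.9, and the axis there is also 555.9. The posts in the wrist view, at (125,90) and (515,90), put the gap middle at (557.5,96). Going in.

Request:
step_arm --pt "0 0.016 0.0001 0 0" --pt "0 0.016 0.0001 0 0" --pt "0 0.016 0.0001 0 0" --pt "0 0.016 0.0001 0 0" --pt "0 0.016 0.0001 0 0" --pt "0 0.016 0.0001 0 0" --pt "0 0.016 0.0001 0 0" --pt "0 0.016 0.0001 0 0"

```text
time: 7.5
tool_pos: [557.6, 63.5, 27.7]
tcp_rot: [3.142, 0.0, 1.562]
contact_force: [0.5, -1.5, -0.3]
grip_width: 0.3
finger_force: 0.4
```

Request:
step_arm --pt "0 0.014 0.0001 0 0" --pt "0 0.014 0.0001 0 0" --pt "0 0.014 0.0001 0 0" --pt "0 0.014 0.0001 0 0" --pt "0 0.014 0.0001 0 0" --pt "0 0.014 0.0001 0 0"

```text
time: 8.1
tool_pos: [558.3, 105.3, 27.7]
tcp_rot: [-3.142, 0.0, 1.562]
contact_force: [0.6, -1.0, 0.0]
grip_width: 0.5
finger_force: 0.4
```

Request:
step_arm --pt "0 0.01 0 0 0" --pt "0 0.01 0 0 0" --pt "0 0.01 0 0 0" --pt "0 0.01 0 0 0" --pt "0 0.01 0 0 0" --pt "0 0.01 0 0 0" --pt "0 0.01 0 0 0"

```text
time: 8.8
tool_pos: [558.6, 140.2, 27.7]
tcp_rot: [3.142, 0.0, 1.562]
contact_force: [1.0, -0.5, -0.4]
grip_width: 0.5
finger_force: 0.4
```

Request:
step_arm --pt "0 0.01 0 0 0" --pt "0 0.01 0 0 0" --pt "0 0.01 0 0 0" --pt "0 0.01 0 0 0" --pt "0 0.01 0 0 0" --pt "0 0.01 0 0 0"

```text
time: 9.4
tool_pos: [558.8, 170.2, 27.7]
tcp_rot: [-3.142, 0.0, 1.562]
contact_force: [0.8, -0.7, -0.4]
grip_width: 0.5
finger_force: 0.4
```

```bash
python3 look.py w5
```

```text
wrist saucer [  754.33402707 67111.48225204 66925.15553611] [558.66618576 243.95363592] rim z [24.2 25.4 26.5]
[558.82460279 170.91624361  27.7066047 ] [ 0.37101418 -0.36382357  0.22936823] 1.5623450411918038
top blue 2669 [(array([635.8,  95.5,  44.2]), np.int32(164)), (array([478. ,  95.7,  44.3]), np.int32(151))]
```

View pics/w5.png

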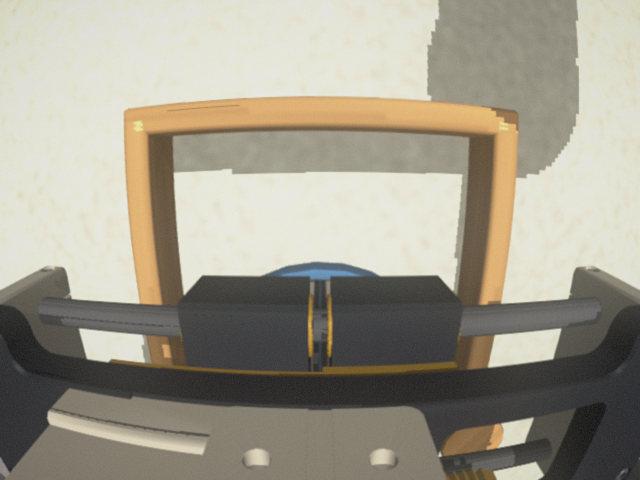

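The saucer is through the gap and towed straight, with the rim front at (319,263). The back rail's inner top edge is at about v 132. I'll work out the remaining distance.

Run:
```python
from h import *
z=np.load("w5.npz"); rv,tv,d=z["rvec"],z["tvec"],z["d"]
print(wplane([319],[263],26,rv,tv),wplane([319,200,440],[132,133,133],34,rv,tv))
v,u=np.mgrid[:480,:640]; W=wpts(u,v,d,rv,tv); print([(r,W[r,319].round(1)) for r in range(120,146,3)])
```

```text
[[558.20513799 191.28957816  26.        ]] [[558.7202564  244.57277258  34.        ]
 [512.90013961 246.09365184  34.        ]
 [605.30008639 245.2792406   34.        ]]
[(120, array([558.8, 249.2,  33.6])), (123, array([558.7, 248. ,  33.4])), (126, array([558.7, 247.1,  29.9])), (129, array([558.7, 246.8,  14.6])), (132, array([558.6, 246.1,   3.1])), (135, array([558.6, 244.7,   3.2])), (138, array([558.6, 243.3,   3.8])), (141, array([558.6, 241.9,   3.5])), (144, array([558.6, 240.5,   3.2]))]
```

Request:
step_arm --pt "0 0.012 0 0 0" --pt "0 0.012 0 0 0" --pt "0 0.012 0 0 0" --pt "0 0.012 0 0 0" --pt "0 0.012 0 0 0" --pt "0 0.012 0 0 0" --pt "0 0.012 0 0 0" --pt "0 0.012 0 0 0"

```text
time: 10.3
tool_pos: [559.2, 218.3, 27.7]
tcp_rot: [-3.142, 0.0, 1.562]
contact_force: [-0.2, -0.1, -0.7]
grip_width: 0.7
finger_force: 0.4
```

Request:
step_arm --pt "0 0.004 0 0 0" --pt "0 0.004 0 0 0" --pt "0 0.002 0 0 0" --pt "0 0 0 0 0"

```text
time: 10.7
tool_pos: [559.3, 222.8, 27.7]
tcp_rot: [3.142, 0.0, 1.562]
contact_force: [-0.7, 0.0, -0.9]
grip_width: 0.4
finger_force: 0.1
```

Request:
step_arm --pt "0 0.002 0 0 0" --pt "0 0.002 0 0 0"

```text
time: 10.9
tool_pos: [559.3, 224.6, 27.7]
tcp_rot: [-3.142, 0.0, 1.562]
contact_force: [1.0, -1.0, -0.2]
grip_width: 0.0
finger_force: 0.4
```

Request:
step_arm --pt "0 0.002 0 0 0" --pt "0 0 0 0 0"

```text
time: 11.1
tool_pos: [559.4, 225.9, 27.7]
tcp_rot: [3.141, 0.0, 1.562]
contact_force: [0.4, -0.3, -0.3]
grip_width: 0.4
finger_force: 0.2
```

Request:
step_arm --pt "0 0.002 0 0 0" --pt "0 0.001 0 0 0"

```text
time: 11.3
tool_pos: [559.3, 227.3, 27.7]
tcp_rot: [3.142, 0.0, 1.562]
contact_force: [-0.5, -0.5, -0.0]
grip_width: 0.1
finger_force: 0.4
```

Request:
step_arm --pt "0 0.001 0 0 0" --pt "0 0.001 0 0 0"

```text
time: 11.5
tool_pos: [559.3, 227.9, 27.6]
tcp_rot: [-3.141, 0.001, 1.562]
contact_force: [0.6, -3.6, 0.7]
grip_width: 0.5
finger_force: 1.9
```

Request:
step_arm --pt "0 0.001 0 0 0" --pt "0 0 0 0 0"

```text
time: 11.7
tool_pos: [559.3, 228.1, 27.6]
tcp_rot: [-3.141, 0.001, 1.562]
contact_force: [-0.2, -5.2, 0.3]
grip_width: 0.7
finger_force: 2.3
```

The force rose to 5 N, so the saucer is against the rail. I'll ease off, lift straight out and clear the view.

Request:
step_arm --pt "0 -0.006 0 0 0" --pt "0 -0.014 0 0 0" --pt "0 -0.02 0 0 0" --pt "0 0 0 0 0" --pt "0 0 0 -0.03 0" --pt "0 0 0 -0.06 0" --pt "0 0 0 -0.1 0" --pt "0 0 0 -0.1 0"

```text
time: 12.5
tool_pos: [558.6, 208.6, 173.7]
tcp_rot: [-3.14, 0.0, 1.562]
contact_force: [0.8, 0.2, 0.0]
grip_width: 0.9
finger_force: 0.0
```

Request:
step_arm --pt "0 -0.09 0 0 0" --pt "0 -0.09 0 0 0" --pt "0 -0.09 0 0 0" --pt "0 -0.09 0 0 0" --pt "0 -0.09 0 0 0" --pt "0 -0.09 0 0 0" --pt "0 0 0 0 0" --pt "0 0 0 0 0"

```text
time: 13.3
tool_pos: [556.7, -62.0, 172.7]
tcp_rot: [-3.142, -0.001, 1.559]
contact_force: [0.0, -0.1, -0.6]
grip_width: 0.0
finger_force: 0.0
```

Run:
```python
from h import *
out=[]
for n in("top","side"):
    im,d=bot.capture(n); W=pts(n,d); hsv=cv2.cvtColor(im,cv2.COLOR_RGB2HSV)
    b=(cv2.inRange(hsv,(95,90,40),(125,255,255))>0)&(W[...,0]>450)
    h=cv2.convexHull(np.argwhere(b)[:,::-1].astype(np.int32))[:,0]
    P=np.array([onplane(n,u,v,25) for u,v in h])[:,:2]; print(n,circ(P),np.percentile(W[b][:,2],[5,50,97]))
    old=np.load(n+".npz")["im"]
    c=slice(130,270),slice(200,360); s=slice(200,340),slice(180,340)
    out.append(cv2.resize(im[c if n=="top" else s][:,:,::-1],None,fx=2.5,fy=2.5,interpolation=2))
    out.append(cv2.resize(im[:,:,::-1],(400,300)) )
a=np.hstack([out[0][:300],out[1][:, :400]]);  b=np.hstack([out[2][:300],out[3][:, :400]])
cv2.imwrite("pics/fin.png",np.vstack([a,b]))
```

```text
top [558.40828538 187.13151485  57.27141256] [ 5.2530839  10.99800247 28.86385355]
side [560.65131916 188.97154515  57.8832792 ] [ 7.44300871 10.35113373 27.18713545]
```

View pics/fin.png

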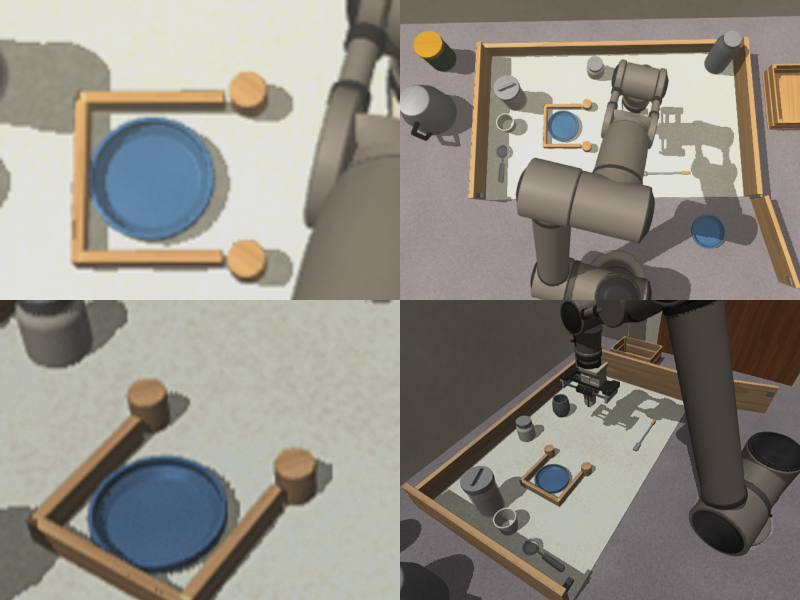

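The saucer sits flat against the back rail with its centre at about (559,188), and the target was about y 188. The other things look unmoved and the hand is clear, so I'm handing in.

```bash
python3 -c "
from plant import bot
print(bot.close_job())"
```

```text
the job is handed in; nothing more can be done
None
```

The saucer is in its bay, flat and against the back rail, with the bystanders looking unmoved and the hand clear; the job was handed in at about 13.4 s, with no verdict returned.

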